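# Mix a sample vial on the touch-run vortex mixer

## Task

Switch the vortex mixer on by pressing the raised front half of its rocker fully down, then take the tall capped vial out of the block and stand it upright in the mixer's rubber cup. Holding the vial in the gripper, press it down, only the vial touching the cup, so that the sprung cup sinks about half of its 10 mm travel - it runs only when clearly pressed, and stalls if pressed to its stop - and keep it there steadily for at least three seconds; the program finishes while still holding the vial gripped and pressed. Leave the two short vials standing in their wells.

Things in the scene. Friction and masses are not known exactly. Their poses are not given: they have to be found in the camera images.
- mixer: vortex mixer, white housing fixed to the bench, 160 x 112 mm: a low control deck (top 48 mm above the bench) in front and a round dome (104 mm across, 78 mm high) behind it. Origin on the bench under the axis of the cup; its z is up and its x points from the controls to the cup. On the deck, 78 mm in front of the cup axis (mixer x = -78 mm), are the black rocker (mixer y = +25 mm) and a round speed dial (mixer y = -26 mm, fixed, 61 mm above the bench)
- mixer_rocker (a joint): the mixer's black power rocker, 30 mm long (mixer x) x 22 mm wide, tilting about an axis along mixer y through its middle, 54 mm above the bench. 0 = off (front half, towards the robot side, raised), 0.40 rad = on (front half fully down). Friction alone holds it where it is left; pressing the raised half down takes about 3 to 4 N and its end sinks about 4 mm
- rocker_raised (a point): middle of the top face of the rocker's front half, the place to press; 10 mm from the rocker's tilting axis, about 61 mm above the bench when off and about 57 mm when on (the bezel below it tops out at 52 mm); moves with the rocker
- mixer_head (a joint): travel of the sprung rubber cup on top of the mixer: 0 = fully up, grows as it is pressed straight down, stop at 0.010 m. Spring: 2.1 N to start moving, then 0.7 N per mm (5.6 N at 5 mm, 9.1 N at the stop). The mixer runs between about 3 and 8 mm
- cup_floor (a point): centre of the flat inner floor of the rubber cup, 98 mm above the bench when up; moves with the cup. The recess is round, 28 mm wide at the floor, flaring to 38 mm at the rim, 16 mm deep (rim 114 mm above the bench, 50 mm across outside)
- vial_block: aluminium block fixed to the bench, 50 x 180 x 28 mm, with three round wells 26.5 mm wide and 22 mm deep (well floor 6 mm above the bench) in a row along its y at -60, 0 and +60 mm. Origin at the centre of its underside
- vial_mid (a point): centre (half-way up) of the tall glass vial with screw cap: 24 mm across (the cap, its top 11 mm, 22 mm), 60 mm high, about 22 g; z along its axis, cap up. It stands in one of the wells, so that 38 mm stand out of the block
- vial_foot (a point): centre of the underside of the tall vial, 30 mm below vial_mid
- short_vial_a_mid (a point): centre of a short capped vial, 24 mm across, 41 mm high, standing in another well (19 mm stand out of the block); a bystander
- short_vial_b_mid (a point): centre of the second short capped vial, of the same size, in the remaining well; a bystander
Not all that is in view belongs to the job. Leave any orange or yellow look-alike of the part that bears short_vial_b_mid alone.

How it is judged:
On the way, in this order (a step that is already met when the one before it is completed fails the run):
1. the rocker is pressed fully to on (value of joint mixer_rocker above 0.3 rad), for 0.2 s.
2. the tall vial, gripped and standing in the cup, keeps the cup pressed 3 to 8 mm for three seconds (value of joint mixer_head between 0.003 and 0.008 m and value of joint mixer_rocker above 0.3 rad and distance between vial_foot and cup_floor below 0.008 m and angle between vial_mid's own z axis and vertical below 0.2 rad and distance between the grasp point and vial_mid below 0.04 m), for 3 s.
At the end, for the whole second after the job is handed in: rocker on (over 0.3 rad); tall vial gripped (grasp point within 40 mm of its centre), foot within 8 mm of the cup floor's middle, tilt under 0.2 rad, it alone pressing the cup 3 to 8 mm, arm not touching the cup; short vials moved under 15 mm, tilted under 0.25 rad (all of step 2 and contact force between the fingers and vial above 2 N and contact force between vial and mixer_head above 2 N and contact force between the arm and mixer_head below 0.5 N and distance of each of short_vial_a_mid, short_vial_b_mid from where it was at the start of the episode below 0.015 m and angle between each of short_vial_a_mid, short_vial_b_mid's own z axis and vertical below 0.25 rad); the arm keeps its last pose, push and grip.
It fails at once if a short vial is lifted or tipped out of its well (distance of any of short_vial_a_mid, short_vial_b_mid from where it was at the start of the episode above 0.02 m).
It also fails if it takes over 54 s, if anything falls off the work surface, if the arm or the gripper's body presses on something with over 40 N, if the wrist force passes 120 N, or if a joint passes its speed limit or range.

## Robot

A 7-joint arm with a two-finger parallel gripper is mounted at the origin on a cart in front of the work surface, level with it; the furniture and walls round the work are solid. World frame = base frame: x ahead of the robot, y to its left, z up, the work surface at z = 0. Lengths are in m, angles in rad, forces in N, time in s.
With the tool pointing down it reaches from about 0.425 to 0.95 m from the base axis. Payload 4.7 kg.
Tool frame: the origin (TCP) lies at the very end of the fingers, on their centre line; the grasp point (between the pads) lies 19 mm behind it (env.hold_point_z is the distance from the TCP to the grasp point, in m); z points along the fingers, y is the line along which they close (so a half turn about z gives the same grasp; the last joint's range is limited). The gripper opens to 85 mm and grips with 20 to 120 N. Pads are 22 mm wide; open, the fingers measure 114 mm over their backs; the gripper's body (76 mm by 85 mm) begins 54 mm behind the grasp point. The pads swing forward as they close: fully open they stand 13 mm farther back than shut.
Start: joints at [-1.168, 0.469, -0.049, 1.532, 0.024, 1.141, -0.082], TCP at [0.282, 0.613, 0.193] pointing down, gripper open.
Joint ranges: [-2.59, 2.59], [-0.33, 1.99], [-1.39, 1.29], [0.1, 2.45], [-1.04, 4.18], [0.21, 1.99], [-2.66, 2.66]. Speed limits (rad/s): [2.57, 2.57, 3.14, 3.14, 3.14, 3.14, 3.14].

## Interface

Orientations are given as a unit quaternion [w, x, y, z].
In Python, from plant import env gives the robot as it stands.
- The arm moves only by the shell command python3 -m inch 'ROWS' [FORCE]. ROWS is JSON, a list of rows, each a list of 7 numbers: the shift along the tool's x, y, z in cm, then the turn, a rotation vector about the tool's x, y, z in degrees, then the opening, from 0 (shut) to 1 (fully open). In form: [[dx, dy, dz, ax, ay, az, fingers], ...]. A call has 1 to 20 rows; each row shifts and turns the commanded pose from where the row before left it, along the tool's axes as they then stand; what a row does not reach is not made up. A row lasts 1/10 s, in which the tool goes at most 50 mm and 8.59 degrees, less where a joint would pass 70% of its speed; a pose out of reach is approached as far as the arm can. A call is refused whole if a number of a shift passes 5 or a number of a turn 8.59, either way. A call with a gripper value outside its range is refused whole. The fingers move at their own pace and stop on an object; FORCE is the grip in N (left out, the last holds). Time passes only in rows, so rows that do not move let the fingers close. It gives the time, the measured TCP pose, the force and the opening at its end, in the units of the state.
- env.get_obs(): the state, without advancing time (a new reading comes with each control period).
- env.read_camera(name): name is "scene" or "side" or "wrist"; returns a dict with "pixels" (480x640x3 uint8, red, green, blue), "range_z" (480x640 float32, m along the optical axis (not along the pixel's ray), 0 where there is no reading), "vertical_fov" (degrees; the focal length in pixels is half the picture's height over the tangent of half this angle, whatever the lens; pixels are square), "cx", "cy" (the principal point, pixels), "T" (4x4, takes a point from camera to world coordinates). Camera axes: x right, y down, z forward; pixel columns grow to the right and rows downward; lengths in m; the calibration is good to about 2 mm. A picture is of the moment at which its call begins.
- env.finish_job(): hands the job in, once; it reports no verdict.
The state is a dict: "t": time; "joint_pos": joint angles; "joint_velocities": joint speeds; "joint_torque": joint torques, N m; "position": TCP position; "tool_rot": TCP orientation; "wrist_force": force on the tool from outside, world axes, zero at the start; "torque": the same for the moment, N m; "finger_gap": finger opening in m.
Only numpy, scipy, OpenCV 4.12 (cv2) and the standard library are available. Lean on these libraries where they do the work, as an engineer would, in place of code of your own. Each camera call takes 0.05 s, during which the arm holds its last target. There are 200 camera calls.

## Working session

There is one attempt and no reset: what is moved stays moved. The work goes in short steps, Python scripts to look and compute and a shell command to move; the robot and the scene stay as the last step left them, time stands still between calls to the robot, and variables do not carry over. Pictures are saved under pics/ and viewed, on a budget of 10 in all, crops included, one or two more only if the job needs it, and the job is handed in when it is done.

```bash
ls; mkdir -p pics; cat > h.py <<'E'
import numpy as np, cv2
from plant import env
def cam(n):
    c=env.read_camera(n); np.savez(f'/tmp/{n}.npz',**c); return c
def load(n): return dict(np.load(f'/tmp/{n}.npz'))
def cloud(c):
    h,w=c['range_z'].shape; f=h/2/np.tan(np.radians(float(c['vertical_fov']))/2)
    u,v=np.meshgrid(np.arange(w),np.arange(h)); z=c['range_z']
    P=np.stack([(u-c['cx'])/f*z,(v-c['cy'])/f*z,z],-1)
    return P@c['T'][:3,:3].T+c['T'][:3,3]
E
python3 - <<'E'
from h import *
for n in('scene','side'):
    c=cam(n); cv2.imwrite(f'pics/{n}0.png',c['pixels'][...,::-1]); print(n,c['T'].round(3).tolist(),c['vertical_fov'],c['cx'],c['cy'])
o=env.get_obs()
print({k:np.round(v,4).tolist() for k,v in o.items()},env.hold_point_z)
E
```

```text
pics
scene [[0.583, -0.454, 0.674, -0.247], [-0.812, -0.319, 0.489, -0.547], [-0.007, -0.832, -0.555, 0.668], [0.0, 0.0, 0.0, 1.0]] 43.01061321095244 316.8635338528337 236.2686198445998
side [[0.998, 0.049, -0.05, 0.516], [0.069, -0.537, 0.841, -0.861], [0.014, -0.842, -0.539, 0.613], [0.0, 0.0, 0.0, 1.0]] 48.218895440219285 321.398873245547 244.2560950866469
{'t': 0.1, 'joint_pos': [-1.1679, 0.4694, -0.0486, 1.5336, 0.0241, 1.141, -0.0823], 'joint_velocities': [-0.0029, -0.0026, 0.0, -0.0027, -0.0007, 0.0007, 0.0001], 'joint_torque': [0.0011, -51.1517, -0.0467, -23.8391, 0.0108, 0.0044, 0.0], 'position': [0.2823, 0.6125, 0.1921], 'tool_rot': [-0.0002, 0.2142, 0.9768, -0.0009], 'wrist_force': [0.3531, 0.8275, 0.6011], 'torque': [-0.0265, 0.0751, -0.0178], 'finger_gap': 0.0855} 0.0187
```

View pics/scene0.png

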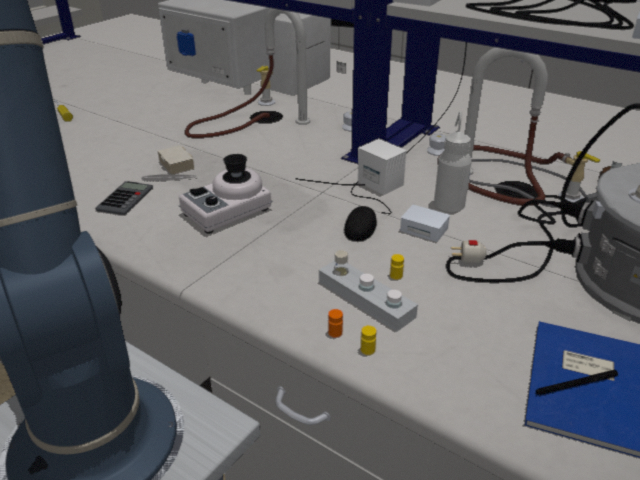

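View pics/side0.png

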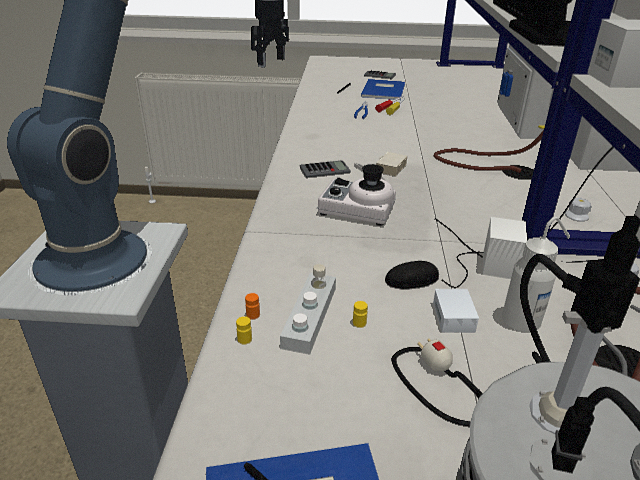

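Scene: mixer at about (225,195) with black cup (235,162). Block (367,292), with the tall vial candidate at (341,260) and short vials at (367,281) and (394,297). Look-alikes are the orange (335,322) and yellow (368,340), (397,266) vials. In the side view the tall vial is (319,272), shorts are (310,299), (300,321) and the mixer is (357,197).

```bash
python3 - <<'E'
from h import *
a=load('scene');b=load('side')
A=cv2.resize(a['pixels'][150:235,170:280],None,fx=3.5,fy=3.5,interpolation=2)
B=cv2.resize(b['pixels'][155:235,310:405],None,fx=4,fy=4,interpolation=2)
C=cv2.resize(a['pixels'][245:330,315:425],None,fx=3.5,fy=3.5,interpolation=2)
D=cv2.resize(b['pixels'][260:355,275:345],None,fx=3.1,fy=3.1,interpolation=2)
im=np.zeros((600,780,3),np.uint8)
for I,y,x in((A,0,0),(B,0,390),(C,300,0),(D,300,390)):im[y:y+I.shape[0],x:x+I.shape[1]]=I[:600-y,:780-x]
cv2.imwrite('pics/crop1.png',im[...,::-1])
for n,c in(('scene',a),('side',b)):
    P=cloud(c);ok=c['range_z']>0
    z=P[...,2]
    v,u=np.mgrid[:480,:640]
    # block top, dome/deck
    reg=(u>310)&(u<425)&(v>245)&(v<335) if n=='scene' else (u>275)&(u<345)&(v>258)&(v<355)
    m=reg&ok&(abs(z-.028)<.005); Q=P[m][:,:2].astype(np.float32); print(n,'block',m.sum(),cv2.minAreaRect(Q))
    m=reg&ok&(z>.04); print('vial',m.sum(),P[m].mean(0), np.percentile(z[m],[5,50,95]) )
    m2=m&(z>.058); print('tall',P[m2].mean(0),m2.sum(), 'uv',u[m2].mean(),v[m2].mean())
    reg=(u>170)&(u<280)&(v>150)&(v<235) if n=='scene' else (u>310)&(u<405)&(v>158)&(v<235)
    for lo,hi in((.043,.053),(.07,.083),(.108,.12),(.02,.2)):
        m=reg&ok&(z>lo)&(z<hi);Q=P[m][:,:2].astype(np.float32); print('mixer',lo,m.sum(),P[m].mean(0),cv2.minAreaRect(Q))
E
```

```text
scene block 1970 ((0.45090028643608093, -0.14357778429985046), (0.16866622865200043, 0.15232771635055542), 42.17446517944336)
vial 752 [ 0.43179903 -0.14986031  0.04777674] [0.04038074 0.04524505 0.06577516]
tall [ 0.46182803 -0.08169078  0.06449384] 118 uv 340.35593220338984 255.15254237288136
mixer 0.043 1044 [0.49542177 0.23990073 0.04792316] ((0.5272610783576965, 0.25070303678512573), (0.1132006123661995, 0.15883052349090576), 74.20439147949219)
mixer 0.07 619 [0.55084908 0.23553364 0.07428562] ((0.5556384921073914, 0.2401769459247589), (0.08595895767211914, 0.08929896354675293), 50.19239807128906)
mixer 0.108 181 [0.55951602 0.24349913 0.11268513] ((0.5588095784187317, 0.24305975437164307), (0.04920676350593567, 0.05010969936847687), 15.136720657348633)
mixer 0.02 3940 [0.52275073 0.24986499 0.05495227] ((0.5555709600448608, 0.3611418604850769), (0.34485581517219543, 0.16246698796749115), 75.57660675048828)
side block 1617 ((0.45366930961608887, -0.1406240463256836), (0.1828131079673767, 0.05096961930394173), 79.54398345947266)
vial 435 [ 0.45458824 -0.14205587  0.05082895] [0.04185543 0.04705305 0.06540125]
tall [ 0.46471391 -0.08481614  0.06363961] 105 uv 318.5904761904762 268.85714285714283
mixer 0.043 687 [0.51194597 0.22661919 0.04740705] ((0.5311930775642395, 0.24592413008213043), (0.11051798611879349, 0.16114918887615204), 75.37547302246094)
mixer 0.07 452 [0.56010081 0.23095376 0.07367504] ((0.5612367987632751, 0.23654253780841827), (0.08190276473760605, 0.08730261027812958), 87.6331787109375)
mixer 0.108 139 [0.56068102 0.24233565 0.11170651] ((0.5599639415740967, 0.24136681854724884), (0.04920916259288788, 0.04693339392542839), 66.13671112060547)
mixer 0.02 2933 [0.54104852 0.23924835 0.05500168] ((0.5611823797225952, 0.35288071632385254), (0.3350893557071686, 0.16209694743156433), 74.00102233886719)
```

View pics/crop1.png

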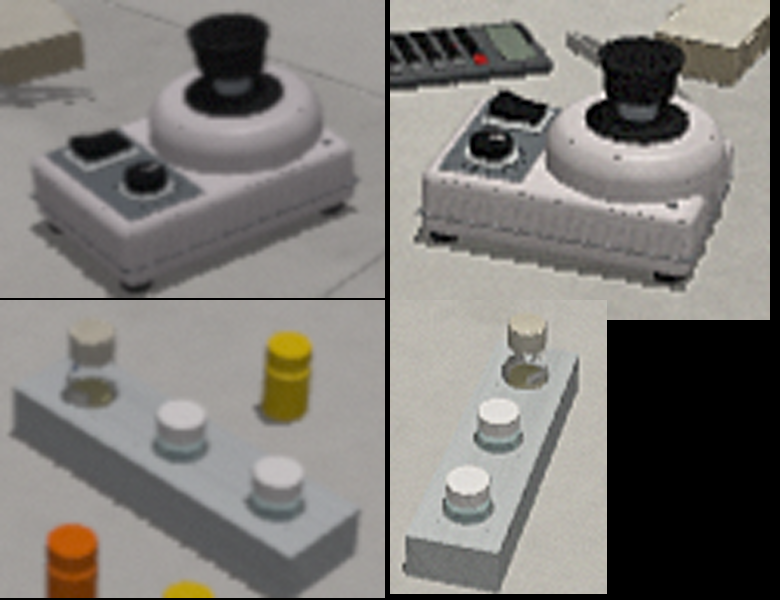

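The crop confirms the choice. The tall vial is the clear glass one with the beige cap, its top at 65 mm in the +y end well, and the shorts have white caps. Next I check the rocker, dial and look-alike positions against the layout.

```bash
python3 - <<'E'
from h import *
yaw=np.radians(-15); o=np.array([.5595,.2425]); R=np.array([[np.cos(yaw),-np.sin(yaw)],[np.sin(yaw),np.cos(yaw)]])
for n in('scene','side'):
    c=load(n);P=cloud(c);L=(P[...,:2]-o)@R; z=P[...,2]; ok=c['range_z']>0
    dark=c['pixels'].max(-1)<70
    for nm,lo,hi in(('rocker',0,50),('dial',-50,0)):
        m=ok&dark&(L[...,0]>-.115)&(L[...,0]<-.045)&(L[...,1]>lo/1e3)&(L[...,1]<hi/1e3)&(z>.053)&(z<.07)
        q=np.c_[L[m],z[m]]*1e3; print(n,nm,m.sum(),q.mean(0).round(1),np.percentile(q,[3,97],axis=0).round(1).tolist())
    m=ok&(z>.108)&(z<.12)&(abs(L).max(-1)<.04); q=L[m]*1e3; print('cup',np.percentile(q,[1,99],axis=0).round(1).tolist())
    m=ok&(z>.042)&(z<.05)&(abs(L[...,1])<.08)&(L[...,0]>-.15)&(L[...,0]<.08); q=L[m]*1e3; print('deck',np.percentile(q,[1,99],axis=0).round(1).tolist())
    hsv=cv2.cvtColor(c['pixels'],cv2.COLOR_RGB2HSV)
    m=(ok&(hsv[...,0]<32)&(hsv[...,1]>190)&(z<.06)&(z>.01)&(P[...,0]>.3)&(P[...,0]<.7)&(abs(P[...,1])<.3)).astype(np.uint8)
    k,l,s,ce=cv2.connectedComponentsWithStats(m)
    print([(P[l==i].mean(0).round(3).tolist()) for i in range(1,k) if s[i,4]>30])
E
```

```text
scene rocker 95 [-79.9  23.1  58.5] [[-93.2, 15.0, 54.3], [-64.1, 35.2, 62.8]]
scene dial 90 [-79.5 -28.   59.6] [[-88.9, -37.9, 54.5], [-67.8, -14.6, 63.5]]
cup [[-23.6, -23.6], [23.0, 24.3]]
deck [[-111.5, -55.6], [43.1, 50.5]]
[[0.534, -0.153, 0.03], [0.349, -0.148, 0.031], [0.346, -0.21, 0.032]]
side rocker 72 [-77.2  22.3  57.6] [[-89.5, 13.3, 53.7], [-62.4, 35.1, 62.1]]
side dial 60 [-75.9 -29.4  58.4] [[-86.7, -39.0, 54.8], [-65.1, -16.1, 61.6]]
cup [[-21.1, -23.9], [24.1, 23.4]]
deck [[-108.3, -57.1], [50.7, 44.8]]
[[0.355, -0.151, 0.03], [0.54, -0.157, 0.03], [0.353, -0.214, 0.03], [0.66, -0.241, 0.042]]
```

Layout agrees to 2–3 mm (mixer yaw about -14°). Now I shut the gripper, align it with the mixer and go above the rocker's front edge (mixer x -98), so the pads don't reach past the tilting axis.

```bash
python3 -m inch '[[0,0,0,0,0,-5.35,0],[0,0,0,0,0,-5.35,0],[-2.17,-2.22,0.35,0,0,0,0],[-2.17,-2.22,0.35,0,0,0,0],[-2.17,-2.22,0.35,0,0,0,0],[-2.17,-2.22,0.35,0,0,0,0],[-2.17,-2.22,0.35,0,0,0,0],[-2.17,-2.22,0.35,0,0,0,0],[-2.17,-2.22,0.35,0,0,0,0],[-2.17,-2.22,0.35,0,0,0,0],[-2.17,-2.22,0.35,0,0,0,0],[-2.17,-2.22,0.35,0,0,0,0],[-2.17,-2.22,0.35,0,0,0,0],[-2.17,-2.22,0.35,0,0,0,0],[0,0,0,0,0,0,0],[0,0,0,0,0,0,0]]' 60
cat > st.py <<'E'
from h import *
from scipy.spatial.transform import Rotation as Ro
import sys
o=env.get_obs(); p=np.array(o['position']); q=o['tool_rot']; R=Ro.from_quat([q[1],q[2],q[3],q[0]])
print('t',o['t'],'p',p.round(4),'xyaw',np.degrees(np.arctan2(*R.as_matrix()[1::-1,0])).round(2),'z',R.as_matrix()[:,2].round(3),'F',np.round(o['wrist_force'],2),'gap',o['finger_gap'])
if len(sys.argv)>3:
    t=np.array([float(a) for a in sys.argv[1:4]]); print('tool shift cm',(R.inv().apply(t-p)*100).round(2))
E
python3 st.py .4704 .2905 .07
```

```text
t: 1.7
position: [0.4705, 0.2908, 0.1507]
tool_rot: [-0.0, 0.123, 0.992, -0.0]
wrist_force: [-0.1, 0.7, -0.3]
finger_gap: 0.0001
t 1.7 p [0.4705 0.2908 0.1507] xyaw 165.86 z [-0.001 -0.    -1.   ] F [-0.09  0.75 -0.25] gap 0.00012910993657612796
tool shift cm [-0.01 -0.03  8.07]
```

```bash
python3 -m inch '[[0,0,2,0,0,0,0],[0,0,2,0,0,0,0],[0,0,2,0,0,0,0],[0,0,1.7,0,0,0,0],[0,0,0,0,0,0,0],[0,0,0,0,0,0,0]]'
python3 - <<'E'
from h import *
a=cam('scene');b=cam('side')
A=cv2.resize(a['pixels'][150:235,150:260],None,fx=3.6,fy=3.6,interpolation=2)
B=cv2.resize(b['pixels'][150:235,290:400],None,fx=3.6,fy=3.6,interpolation=2)
cv2.imwrite('pics/press0.png',np.hstack([A,B])[...,::-1])
E
```

```text
t: 2.3
position: [0.4699, 0.2927, 0.0742]
tool_rot: [-0.0, 0.121, 0.993, 0.0]
wrist_force: [-0.6, 0.4, 0.2]
finger_gap: 0.0001
```

View pics/press0.png

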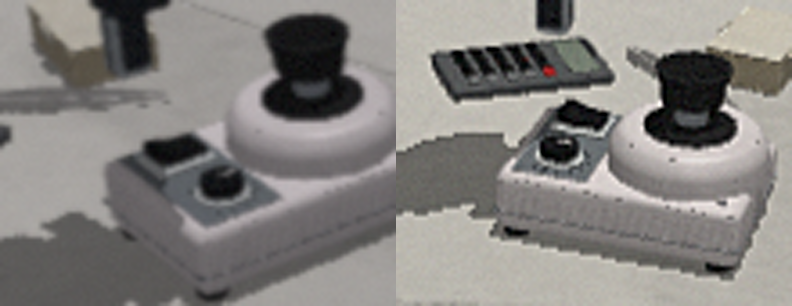

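The picture shows the shut fingertip at about scene (185,171), well behind the rocker at (198,192). I project the reported TCP to compare.

```bash
python3 st.py .4704 .2905 .07; python3 - <<'E'
from h import *
o=env.get_obs()
print(np.round(o['joint_velocities'],3))
for n in('scene','side'):
    c=load(n); f=240/np.tan(np.radians(float(c['vertical_fov']))/2)
    for p in([.47,.2927,.0742],[.4705,.2908,.1507],[.481,.289,.061]):
        q=np.linalg.inv(c['T'])@np.r_[p,1]; print(n,p,(q[:2]/q[2]*f+[c['cx'],c['cy']]).round(1))
    P=cloud(c); m=(c['range_z']>0)&(np.hypot(P[...,0]-.47,P[...,1]-.29)<.06)&(P[...,2]>.068)&(P[...,2]<.2)
    print(m.sum(), P[m].min(0) if m.any() else '', P[m].mean(0) if m.any() else '')
    z=np.where(m,P[...,2],9); 
    lo=m&(P[...,2]<P[...,2][m].min()+.012); print('low pts',P[lo].mean(0),np.ptp(P[lo],axis=0))
E
```

```text
t 2.4 p [0.4708 0.2926 0.0751] xyaw 166.02 z [ 0.001  0.001 -1.   ] F [ 0.24 -0.35  0.36] gap -4.27220318826819e-05
tool shift cm [-0.01 -0.22  0.51]
[ 0.003 -0.004  0.004  0.     0.002 -0.002  0.   ]
scene [0.47, 0.2927, 0.0742] [187.7 187. ]
scene [0.4705, 0.2908, 0.1507] [183.7 152.5]
scene [0.481, 0.289, 0.061] [193.8 191. ]
825 [0.44287777 0.23070518 0.06809848] [0.46184504 0.28312915 0.16527639]
low pts [0.52031572 0.26303704 0.07058293] [0.01598053 0.02367688 0.0047214 ]
side [0.47, 0.2927, 0.0742] [332.6 173.1]
side [0.4705, 0.2908, 0.1507] [333.7 142.7]
side [0.481, 0.289, 0.061] [337.1 179.1]
483 [0.44467277 0.23103748 0.07032551] [0.47236675 0.27313851 0.1644463 ]
low pts [0.51657939 0.25227236 0.07032551] [0. 0. 0.]
```

```bash
cat > tip.py <<'E'
from h import *
o=env.get_obs(); p=np.array(o['position']); print('TCP',p.round(4),o['t'])
for n in('scene','side'):
    c=cam(n); P=cloud(c); d=np.hypot(P[...,0]-p[0],P[...,1]-p[1])
    m=(c['range_z']>0)&(d<.028)&(P[...,2]>.066)&(P[...,2]<p[2]+.1)
    print(n,m.sum(),np.percentile(P[m],[2,50,98],axis=0).round(4).tolist())
E
python3 tip.py
```

```text
TCP [0.4708 0.2926 0.0751] 2.4
scene 331 [[0.455, 0.2757, 0.1145], [0.4623, 0.2869, 0.1435], [0.4764, 0.3177, 0.1727]]
side 210 [[0.4604, 0.273, 0.1141], [0.4759, 0.2814, 0.1393], [0.4882, 0.3099, 0.1703]]
```

The cameras put the fingertip about 37 mm above the reported TCP. I check that against the start picture and a fresh one.

```bash
python3 tip.py; python3 - <<'E'
from h import *
c=load('side'); f=240/np.tan(np.radians(float(c['vertical_fov']))/2)
q=np.linalg.inv(c['T'])@np.r_[.2823,.6125,.1921,1]; print('start TCP in side',(q[:2]/q[2]*f+[c['cx'],c['cy']]).round(1))
o=env.get_obs(); print(np.round(o['joint_pos'],4), np.round(o['joint_torque'],1))
E
python3 -m inch '[[0,0,0,0,0,0,0],[0,0,0,0,0,0,0]]'; python3 tip.py
```

```text
TCP [0.471  0.2922 0.0751] 2.5
scene 322 [[0.4555, 0.2745, 0.1161], [0.4624, 0.2861, 0.143], [0.4765, 0.3171, 0.1725]]
side 210 [[0.4603, 0.2722, 0.1141], [0.4749, 0.282, 0.139], [0.4882, 0.3078, 0.1715]]
start TCP in side [271.7  81.8]
[-0.6397  0.4066  0.011   1.9423 -0.0063  0.7911  0.7007] [ -0.1 -42.4   0.5 -18.7   0.   -0.   -0. ]
t: 2.8
position: [0.4706, 0.2915, 0.0742]
tool_rot: [0.0, 0.122, 0.992, 0.0]
wrist_force: [0.5, -0.5, 0.2]
finger_gap: 0.0
TCP [0.4706 0.2915 0.0742] 2.8
scene 324 [[0.4545, 0.2743, 0.1143], [0.4623, 0.2859, 0.1419], [0.4771, 0.3155, 0.1719]]
side 206 [[0.4604, 0.2718, 0.1134], [0.475, 0.2813, 0.1385], [0.4879, 0.3095, 0.1711]]
```

```bash
python3 - <<'E'
from h import *
c=cam('wrist'); P=cloud(c); z=c['range_z']
print(c['T'].round(4).tolist(),c['vertical_fov'])
a=load('scene');A=cv2.resize(a['pixels'][100:220,130:250],(480,480),interpolation=2)
W=c['pixels']
cv2.imwrite('pics/w1.png',np.hstack([cv2.resize(W,(320,240)),cv2.resize(A,(240,240))])[...,::-1] if 0 else np.hstack([cv2.resize(W,(480,360)),cv2.resize(a['pixels'][110:200,150:225],(300,360),interpolation=2)])[...,::-1])
m=(z>0)&(z<.22); print(m.sum(), [np.percentile(P[m][:,k],[0.5,50,99.5]).round(4) for k in range(3)])
m=(z>0)&(P[...,2]>.04)&(P[...,2]<.053); print('deck-ish z',np.median(P[m][:,2]),m.sum())
o=env.get_obs();print(np.array(o['position']).round(4))
E
```

```text
[[0.243, 0.9334, 0.2638, 0.4034], [0.97, -0.2339, -0.0661, 0.308], [0.0, 0.272, -0.9623, 0.2549], [0.0, 0.0, 0.0, 1.0]] 66.91105858232626
82890 [array([0.3797, 0.459 , 0.4948]), array([0.2268, 0.2908, 0.4771]), array([0.01  , 0.1882, 0.2125])]
deck-ish z 0.047841684068647874 12662
[0.4705 0.2914 0.074 ]
```

View pics/w1.png

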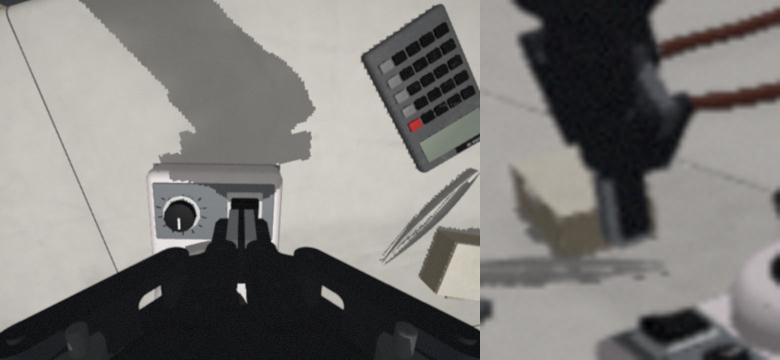

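The wrist view shows the rocker at about (243,205) of the half-size picture, just beyond the shut fingertips, and the deck at the right height. Now the fingertips' own depth in this view.

```bash
python3 - <<'E'
from h import *
c=load('wrist') if 0 else cam('wrist'); P=cloud(c)
for v in range(258,345,8): print(v,P[v,324].round(4),P[v,312].round(4),P[v,336].round(4),c['pixels'][v,324])
p=env.get_obs(); print(p['position'],p['t'])
E
```

```text
258 [0.4737 0.292  0.0501] [0.4718 0.2851 0.0506] [0.4751 0.299  0.0512] [117 119 118]
266 [0.4761 0.2913 0.0569] [0.4746 0.2846 0.0566] [0.4783 0.298  0.0556] [6 9 8]
274 [0.479  0.2906 0.062 ] [0.4777 0.2838 0.0609] [0.4806 0.2972 0.0621] [15 16 19]
282 [0.4599 0.2949 0.1193] [0.4589 0.2902 0.1189] [0.4614 0.2996 0.1184] [16 18 19]
290 [0.4597 0.2949 0.1274] [0.4592 0.2903 0.126 ] [0.4612 0.2993 0.1266] [23 25 25]
298 [0.4597 0.2949 0.1343] [0.4589 0.2906 0.1338] [0.461  0.2991 0.1339] [14 15 17]
306 [0.4601 0.2947 0.1397] [0.4589 0.2907 0.1401] [0.4608 0.2988 0.1404] [12 14 16]
314 [0.4607 0.2946 0.1444] [0.459  0.2908 0.1457] [0.4613 0.2985 0.1451] [21 20 20]
322 [0.4608 0.2945 0.1496] [0.4598 0.2907 0.1496] [0.4604 0.2985 0.152 ] [25 26 25]
330 [0.4634 0.2938 0.1499] [0.4583 0.2913 0.1573] [0.4601 0.2983 0.1573] [25 21 28]
338 [0.4663 0.2931 0.1498] [0.458  0.2915 0.1624] [0.4597 0.2982 0.1623] [27 24 27]
[0.47047226 0.2914621  0.0740202 ] 3.0
```

All three cameras agree the fingertip is about 38 mm above the reported TCP, so heights can't be taken from the pose alone. I descend slowly and let contact force decide.

```bash
python3 -m inch '[[0,-0.1,0.4,0,0,0,0],[0,0,0.4,0,0,0,0],[0,0,0.2,0,0,0,0],[0,0,0.2,0,0,0,0]]'; python3 -m inch '[[0,0,0.2,0,0,0,0],[0,0,0.1,0,0,0,0],[0,0,0,0,0,0,0]]';python3 -m inch '[[0,0,0.2,0,0,0,0],[0,0,0.1,0,0,0,0],[0,0,0,0,0,0,0]]'; python3 tip.py
```

```text
t: 3.4
position: [0.4701, 0.2904, 0.0616]
tool_rot: [-0.0, 0.122, 0.993, -0.0]
wrist_force: [0.8, -0.3, 0.3]
finger_gap: -0.0
t: 3.7
position: [0.4702, 0.2905, 0.0589]
tool_rot: [-0.0, 0.122, 0.993, -0.0]
wrist_force: [1.3, -0.2, 0.5]
finger_gap: 0.0
t: 4.0
position: [0.4701, 0.2904, 0.0558]
tool_rot: [-0.0, 0.122, 0.993, -0.0]
wrist_force: [-0.1, 0.6, 0.9]
finger_gap: -0.0001
TCP [0.4701 0.2904 0.0558] 4.0
scene 317 [[0.4541, 0.2734, 0.096], [0.4617, 0.2846, 0.1238], [0.4767, 0.3147, 0.1532]]
side 199 [[0.4587, 0.2707, 0.0955], [0.4748, 0.2799, 0.1188], [0.4868, 0.3064, 0.1522]]
```

No contact at reported 56 mm and the cameras see the tip at 94 mm, so the real tip is at reading + 38 mm. I continue down on that basis.

```bash
python3 -m inch '[[0,0,1,0,0,0,0],[0,0,1,0,0,0,0],[0,0,0.5,0,0,0,0],[0,0,0,0,0,0,0]]'; python3 tip.py; python3 -m inch '[[0,0,0.2,0,0,0,0],[0,0,0.2,0,0,0,0],[0,0,0,0,0,0,0]]';python3 -m inch '[[0,0,0.2,0,0,0,0],[0,0,0.1,0,0,0,0],[0,0,0,0,0,0,0]]'
```

```text
t: 4.5
position: [0.4693, 0.2899, 0.0296]
tool_rot: [-0.001, 0.122, 0.993, -0.001]
wrist_force: [0.5, 0.5, 0.8]
finger_gap: 0.0004
TCP [0.4693 0.2899 0.0296] 4.5
scene 307 [[0.4538, 0.2715, 0.0705], [0.461, 0.2843, 0.0978], [0.4754, 0.3144, 0.1274]]
side 192 [[0.459, 0.2714, 0.0687], [0.474, 0.2807, 0.0926], [0.4862, 0.3043, 0.1261]]
t: 4.9
position: [0.4701, 0.2905, 0.0269]
tool_rot: [-0.0, 0.122, 0.993, -0.0]
wrist_force: [0.4, -0.3, -0.4]
finger_gap: 0.0001
t: 5.2
position: [0.4702, 0.2906, 0.024]
tool_rot: [-0.0, 0.122, 0.993, 0.0]
wrist_force: [-0.9, 1.3, 1.4]
finger_gap: 0.0001
```

```bash
python3 -m inch '[[0,0,0.1,0,0,0,0],[0,0,0.1,0,0,0,0],[0,0,0,0,0,0,0]]';python3 -m inch '[[0,0,0.1,0,0,0,0],[0,0,0.1,0,0,0,0],[0,0,0,0,0,0,0]]';python3 -m inch '[[0,0,0.1,0,0,0,0],[0,0,0,0,0,0,0],[0,0,0,0,0,0,0]]'
```

```text
t: 5.5
position: [0.4695, 0.2908, 0.022]
tool_rot: [-0.001, 0.122, 0.993, -0.0]
wrist_force: [-2.7, 0.3, 2.7]
finger_gap: -0.0
t: 5.8
position: [0.4703, 0.2907, 0.0199]
tool_rot: [0.0, 0.122, 0.993, 0.0]
wrist_force: [-1.8, 0.6, 1.7]
finger_gap: 0.0001
t: 6.1
position: [0.4704, 0.2905, 0.0189]
tool_rot: [0.0, 0.122, 0.993, 0.0]
wrist_force: [-1.1, 0.9, 1.3]
finger_gap: -0.0002
```

```bash
python3 -m inch '[[0,0,0.1,0,0,0,0],[0,0,0,0,0,0,0]]';python3 -m inch '[[0,0,0.1,0,0,0,0],[0,0,0,0,0,0,0]]'
```

```text
t: 6.3
position: [0.4703, 0.2906, 0.0183]
tool_rot: [0.0, 0.122, 0.992, 0.0]
wrist_force: [-2.7, 0.3, 4.9]
finger_gap: 0.0001
t: 6.5
position: [0.4704, 0.2906, 0.0181]
tool_rot: [0.0, 0.122, 0.992, 0.0]
wrist_force: [-3.9, -0.9, 10.8]
finger_gap: 0.0
```

Force climbed from about 2 N while the tip sank about 4 mm, then rose steeply to 11 N: the rocker is at its stop. I hold briefly, back off and verify.

```bash
python3 -m inch '[[0,0,0,0,0,0,0],[0,0,0,0,0,0,0],[0,0,0,0,0,0,0],[0,0,-0.5,0,0,0,0],[0,0,-2,0,0,0,0],[0,0,-3,0,0,0,0],[0,0,-3.5,0,0,0,0],[0,0,0,0,0,0,0]]'
python3 - <<'E'
from h import *
b=cam('side');a=cam('scene');P=cloud(b)
yaw=np.radians(-14); o=np.array([.5595,.2425]); R=np.array([[np.cos(yaw),-np.sin(yaw)],[np.sin(yaw),np.cos(yaw)]])
for n in('scene','side','wrist'):
    c=cam(n);P=cloud(c);L=(P[...,:2]-o)@R;z=P[...,2]
    m=(c['range_z']>0)&(c['pixels'].max(-1)<70)&(abs(L[...,0]+.078)<.016)&(abs(L[...,1]-.025)<.01)&(z>.053)&(z<.07)
    for lo,hi in((-95,-85),(-85,-71),(-71,-61)):
        k=m&(L[...,0]*1e3>lo)&(L[...,0]*1e3<hi); print(n,lo,k.sum(),np.median(z[k]) if k.any() else None)
cv2.imwrite('pics/r2.png',np.hstack([cv2.resize(a['pixels'][165:220,170:230],(390,360),interpolation=2),cv2.resize(b['pixels'][165:220,310:370],(390,360),interpolation=2)])[...,::-1])
E
python3 st.py .464 -.082 .12
```

```text
t: 7.3
position: [0.474, 0.292, 0.1114]
tool_rot: [0.004, 0.123, 0.992, 0.003]
wrist_force: [0.6, 0.8, -0.3]
finger_gap: 0.0003
scene -95 24 0.05663047111471131
scene -85 46 0.05769364369283597
scene -71 25 0.06073888660718885
side -95 12 0.05561755470701041
side -85 22 0.05701265301432451
side -71 23 0.058583890884042145
wrist -95 329 0.056625774867829076
wrist -85 490 0.05797003625059596
wrist -71 2 0.05993358056139962
t 7.55 p [0.4696 0.2896 0.1057] xyaw 165.94 z [-0.002 -0.002 -1.   ] F [-0.59 -0.12 -0.27] gap -0.00014862331937022633
tool shift cm [ -8.48 -36.19  -1.37]
```

View pics/r2.png

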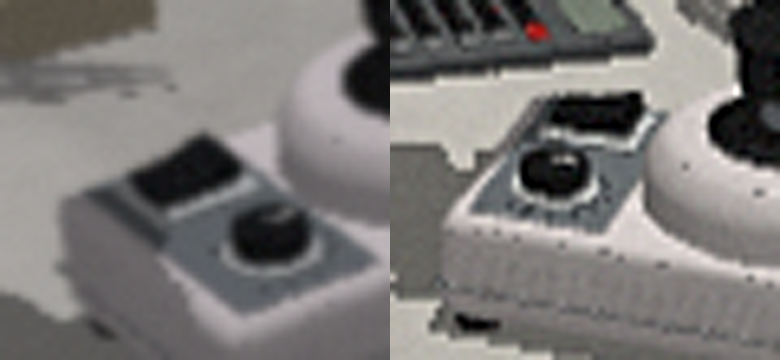

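Rocker verified on: front half at 56–57 mm, back half at 60 mm. Now to above the tall vial with the fingers half open.

```bash
python3 -m inch '[[-0.77,-3.29,0,0,0,-1.7,0.5],[-0.77,-3.29,0,0,0,-1.8,0.5],[-0.77,-3.29,0,0,0,0,0.5],[-0.77,-3.29,0,0,0,0,0.5],[-0.77,-3.29,0,0,0,0,0.5],[-0.77,-3.29,0,0,0,0,0.5],[-0.77,-3.29,0,0,0,0,0.5],[-0.77,-3.29,0,0,0,0,0.5],[-0.77,-3.29,0,0,0,0,0.5],[-0.77,-3.29,0,0,0,0,0.5],[-0.77,-3.29,0,0,0,0,0.5],[0,0,0,0,0,0,0.5],[0,0,0,0,0,0,0.5],[0,0,0,0,0,0,0.5]]' 60
python3 st.py .464 -.082 .04
python3 - <<'E'
from h import *
c=cam('wrist');P=cloud(c);z=P[...,2];ok=c['range_z']>0;p=np.array(env.get_obs()['position'])
cv2.imwrite('pics/w3.png',c['pixels'][...,::-1])
m=ok&(z>.058)&(z<.07)&(np.hypot(P[...,0]-.464,P[...,1]+.082)<.02); q=P[m]
if m.any(): print('cap',m.sum(),q.mean(0),cv2.minEnclosingCircle(q[:,:2].astype(np.float32)))
m=ok&(abs(z-.028)<.004)&(np.hypot(P[...,0]-.454,P[...,1]+.14)<.11); print(cv2.minAreaRect(P[m][:,:2].astype(np.float32)))
E
```

```text
t: 8.95
position: [0.4837, -0.0797, 0.1062]
tool_rot: [-0.001, 0.091, 0.996, 0.0]
wrist_force: [0.0, 0.6, 0.5]
finger_gap: 0.0427
t 8.95 p [ 0.4837 -0.0797  0.1062] xyaw 169.55 z [-0.002  0.001 -1.   ] F [0.02 0.64 0.5 ] gap 0.042656387969589205
tool shift cm [ 1.89 -0.59  6.63]
cap 1009 [ 0.46350635 -0.08018296  0.06512875] ((0.46418705582618713, -0.0804334357380867), 0.011342157609760761)
((0.4131590723991394, -0.13219743967056274), (0.1805637776851654, 0.1315900832414627), 79.62835693359375)
```

View pics/w3.png

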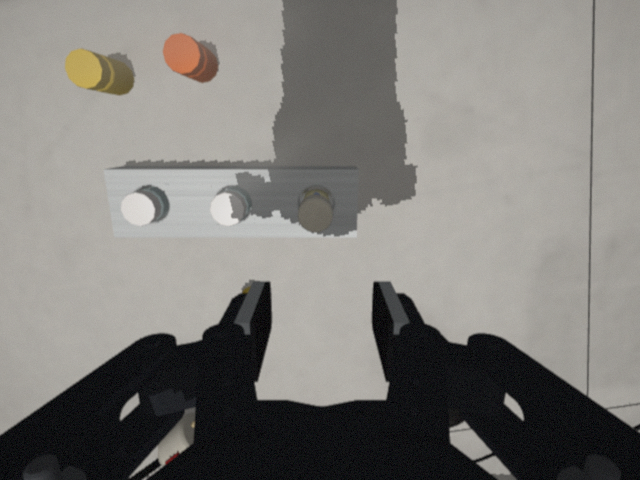

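Wrist view: the beige-capped tall vial is at (316,212) in the right-hand well, the white short caps at (230,205) and (143,208). The measured cap centre (.464,-.081) matches the earlier estimate. I move over it and check the alignment.

```bash
python3 -m inch '[[0.95,-0.25,0,0,0,0,0.5],[0.96,-0.24,0,0,0,0,0.5],[0,0,2,0,0,0,0.5],[0,0,2,0,0,0,0.5],[0,0,2,0,0,0,0.5],[0,0,0,0,0,0,0.5],[0,0,0,0,0,0,0.5],[0,0,0,0,0,0,0.5]]'; python3 st.py .464 -.081 -.005
python3 - <<'E'
from h import *
c=cam('wrist');P=cloud(c);z=P[...,2];ok=c['range_z']>0
m=ok&(z>.058)&(z<.07)&(np.hypot(P[...,0]-.464,P[...,1]+.082)<.02); q=P[m]
print('cap',m.sum(),q.mean(0),cv2.minEnclosingCircle(q[:,:2].astype(np.float32)))
m=ok&(z>.071)&(z<.1); q=P[m]; print('fingers min z',np.percentile(q[:,2],1),[ (q[s].mean(0)).round(4) for s in (q[:,1]<-.081,q[:,1]>-.081)])
t=m&(z<.095)
for s in(P[...,1]<-.081,P[...,1]>-.081): k=t&s; print(k.sum(),np.percentile(P[k],[1,99],axis=0).round(4).tolist() if k.any() else '')
E
```

```text
t: 9.8
position: [0.465, -0.0821, 0.048]
tool_rot: [0.001, 0.092, 0.996, 0.0]
wrist_force: [-0.4, 0.8, -0.5]
finger_gap: 0.0426
t 9.8 p [ 0.465  -0.0821  0.048 ] xyaw 169.47 z [ 0.002  0.    -1.   ] F [-0.43  0.76 -0.54] gap 0.0426286038170576
tool shift cm [0.13 0.09 5.3 ]
cap 1688 [ 0.46277187 -0.08017906  0.0648747 ] ((0.4641914665699005, -0.08025357872247696), 0.01159332599490881)
fingers min z 0.08829996264249747 [array([ 0.456 , -0.1051,  0.0955]), array([ 0.4648, -0.0579,  0.0955])]
158 [[0.4492, -0.108, 0.088], [0.4717, -0.1014, 0.0949]]
162 [[0.4581, -0.0632, 0.0874], [0.4791, -0.053, 0.0949]]
```

Fingers are centred within 2 mm, with tips at 88 mm for a reading of 48 (half open). I trim and descend.

```bash
python3 -m inch '[[0.1,0.15,0.5,0,0,0,0.5],[0,0,0.8,0,0,0,0.5],[0,0,0.8,0,0,0,0.5],[0,0,0.8,0,0,0,0.5],[0,0,0.8,0,0,0,0.5],[0,0,0.6,0,0,0,0.5],[0,0,0.4,0,0,0,0.5],[0,0,0,0,0,0,0.5],[0,0,0,0,0,0,0.5]]';  python3 -m inch '[[0,0,0.3,0,0,0,0.5],[0,0,0.2,0,0,0,0.5],[0,0,0,0,0,0,0.5],[0,0,0,0,0,0,0.5]]'
python3 - <<'E'
from h import *
a=cam('scene');b=cam('side')
cv2.imwrite('pics/g4.png',np.hstack([cv2.resize(a['pixels'][225:325,305:425],(432,360),interpolation=2),cv2.resize(b['pixels'][235:345,270:370],(327,360),interpolation=2)])[...,::-1])
E
```

```text
t: 10.75
position: [0.4639, -0.0806, -0.0]
tool_rot: [0.0, 0.092, 0.996, 0.0]
wrist_force: [-0.1, 0.5, -0.3]
finger_gap: 0.0427
t: 11.15
position: [0.4638, -0.0805, -0.005]
tool_rot: [0.0, 0.092, 0.996, 0.0]
wrist_force: [0.3, -0.4, 0.3]
finger_gap: 0.0429
```

View pics/g4.png

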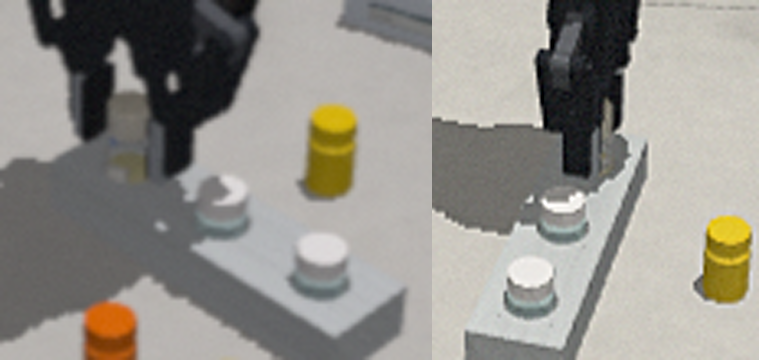

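The left crop (scene) shows the fingers straddling the tall vial at (130,130), tips just above the block. The right crop (side) shows the near finger clear of the middle short vial. Closing with 60 N.

```bash
python3 -m inch '[[0,0,0,0,0,0,0.2],[0,0,0,0,0,0,0.2],[0,0,0,0,0,0,0.2],[0,0,0,0,0,0,0.1],[0,0,0,0,0,0,0],[0,0,0,0,0,0,0],[0,0,0,0,0,0,0]]' 60; python3 st.py; python3 -m inch '[[0,0,-0.5,0,0,0,0],[0,0,-1,0,0,0,0],[0,0,-1,0,0,0,0],[0,0,0,0,0,0,0]]'
```

```text
t: 11.95
position: [0.464, -0.0805, -0.0048]
tool_rot: [0.0, 0.092, 0.996, 0.0]
wrist_force: [-1.3, 0.3, 4.6]
finger_gap: 0.0217
t 11.95 p [ 0.464  -0.0805 -0.0048] xyaw 169.46 z [ 0.  0. -1.] F [-1.33  0.27  4.59] gap 0.021675252184167826
t: 12.35
position: [0.4651, -0.0807, 0.0216]
tool_rot: [0.002, 0.092, 0.996, 0.0]
wrist_force: [0.4, -0.5, 0.3]
finger_gap: 0.0222
```

Gap 22 mm equals the cap's width rather than the glass's 24 mm. I lift clear and look at how it is held.

```bash
python3 -m inch '[[0,0,-2,0,0,0,0],[0,0,-3,0,0,0,0],[0,0,-3,0,0,0,0],[0,0,-3,0,0,0,0],[0,0,-2,0,0,0,0],[0,0,0,0,0,0,0],[0,0,0,0,0,0,0]]'; python3 st.py .5595 .2425 .15
python3 - <<'E'
from h import *
a=cam('scene');b=cam('side');p=env.get_obs()['position']
im=[]
for c in(a,b):
    f=240/np.tan(np.radians(float(c['vertical_fov']))/2); q=np.linalg.inv(c['T'])@np.r_[p[0],p[1],p[2]+.035,1]; u,v=(q[:2]/q[2]*f+[c['cx'],c['cy']]).astype(int); print(u,v)
    im.append(cv2.resize(c['pixels'][v-40:v+40,u-40:u+40],(400,400),interpolation=2))
cv2.imwrite('pics/g5.png',np.hstack(im)[...,::-1])
E
```

```text
t: 13.05
position: [0.4635, -0.0805, 0.1499]
tool_rot: [0.0, 0.092, 0.996, 0.0]
wrist_force: [-0.2, 0.5, -0.0]
finger_gap: 0.022
t 13.05 p [ 0.4635 -0.0805  0.1499] xyaw 169.46 z [ 0.  0. -1.] F [-0.25  0.47 -0.05] gap 0.022016656025723357
tool shift cm [-3.53 33.51  0.  ]
341 193
318 208
```

View pics/g5.png

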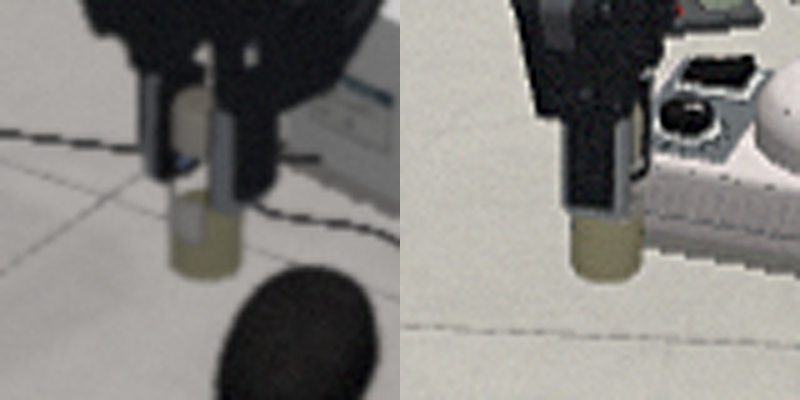

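The vial hangs upright between the pads, its foot about 28 mm below the fingertips as planned (lower amber part free below the tips). Now over the cup.

```bash
python3 -m inch '[[-0.294,2.79,0,0,0,0,0],[-0.294,2.79,0,0,0,0,0],[-0.294,2.79,0,0,0,0,0],[-0.294,2.79,0,0,0,0,0],[-0.294,2.79,0,0,0,0,0],[-0.294,2.79,0,0,0,0,0],[-0.294,2.79,0,0,0,0,0],[-0.294,2.79,0,0,0,0,0],[-0.294,2.79,0,0,0,0,0],[-0.294,2.79,0,0,0,0,0],[-0.294,2.79,0,0,0,0,0],[-0.294,2.79,0,0,0,0,0],[0,0,0,0,0,0,0],[0,0,0,0,0,0,0],[0,0,0,0,0,0,0]]'; python3 st.py .5595 .2425 .11
python3 - <<'E'
from h import *
for n in('scene','side','wrist'):
    c=cam(n);P=cloud(c);z=P[...,2];d=np.hypot(P[...,0]-.5595,P[...,1]-.2425)
    ok=(c['range_z']>0)&(d<.035)
    m=ok&(z>.109)&(z<.118); q=P[m][:,:2].astype(np.float32)
    if m.any(): print(n,'cup',m.sum(),cv2.minEnclosingCircle(q))
    m=ok&(z>.14)&(z<.185); q=P[m]
    if m.any(): print(n,'vial',m.sum(),np.percentile(q,[1,50,99],axis=0).round(4).tolist())
    cv2.imwrite(f'/tmp/{n}.png',c['pixels'][...,::-1])
im=[]
for n in('scene','side'):
    c=load(n); f=240/np.tan(np.radians(float(c['vertical_fov']))/2); q=np.linalg.inv(c['T'])@np.r_[.5595,.2425,.15,1]; u,v=(q[:2]/q[2]*f+[c['cx'],c['cy']]).astype(int); print(u,v)
    im.append(cv2.resize(c['pixels'][v-40:v+40,u-40:u+40],(400,400),interpolation=2))
cv2.imwrite('pics/c6.png',np.hstack(im)[...,::-1])
E
```

```text
t: 14.65
position: [0.5592, 0.2405, 0.149]
tool_rot: [-0.001, 0.093, 0.996, -0.001]
wrist_force: [-0.0, 0.1, -0.5]
finger_gap: 0.0221
t 14.65 p [0.5592 0.2405 0.149 ] xyaw 169.38 z [-0.002 -0.002 -1.   ] F [-0.03  0.12 -0.53] gap 0.02210401551351124
tool shift cm [0.01 0.21 3.89]
scene cup 164 ((0.5600277185440063, 0.2438306212425232), 0.02608657069504261)
scene vial 144 [[0.5451, 0.2268, 0.1605], [0.5521, 0.2328, 0.1736], [0.5667, 0.2495, 0.1845]]
side cup 118 ((0.5604038238525391, 0.24210791289806366), 0.026398785412311554)
side vial 120 [[0.5486, 0.2235, 0.159], [0.5597, 0.2301, 0.1721], [0.5715, 0.2395, 0.1833]]
wrist cup 1679 ((0.5599458813667297, 0.2444637268781662), 0.024405060335993767)
wrist vial 1474 [[0.5475, 0.2304, 0.1617], [0.5524, 0.2422, 0.1824], [0.5622, 0.2521, 0.1847]]
233 142
373 152
```

View pics/c6.png

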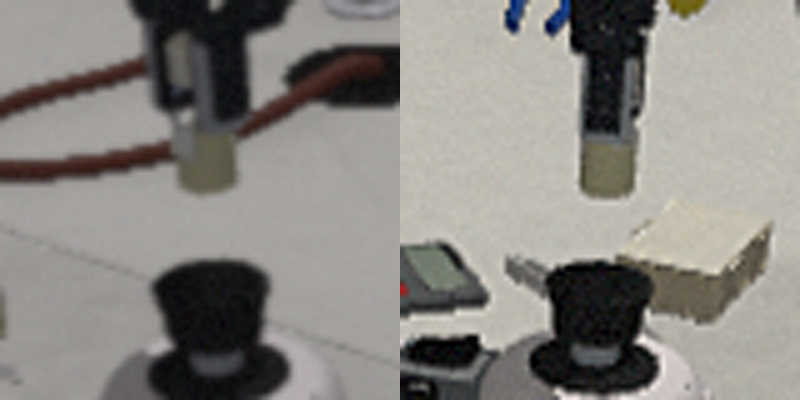

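```bash
python3 - <<'E'
from h import *
p=env.get_obs()['position']; print(p)
rows=[];rhs=[]
for n in('scene','side'):
    c=load(n);P=cloud(c);z=P[...,2];f=240/np.tan(np.radians(float(c['vertical_fov']))/2)
    Ti=np.linalg.inv(c['T'])
    def pr(x): q=Ti@np.r_[x,1]; return q[:2]/q[2]*f+[c['cx'],c['cy']]
    d=np.hypot(P[...,0]-.56,P[...,1]-.2425); px=c['pixels'].astype(int)
    am=(d<.04)&(z>.156)&(z<.172)&(px[...,0]-px[...,2]>20)
    cu=(d<.04)&(z>.100)&(z<.12)&(px.max(-1)<70)
    for nm,m,pt in(('vial',am,[p[0],p[1],.166]),('cup',cu,[.56,.243,.112])):
        r=[np.flatnonzero(m[i]) for i in range(480) if m[i].sum()>5]
        col=np.median([(a[0]+a[-1])/2 for a in r]); e=pr(pt); dist=(Ti@np.r_[pt,1])[2]
        print(n,nm,'seen col',col,'width',np.median([np.ptp(a)+1 for a in r]),'pred',e.round(1),'mm off right',round((col-e[0])*dist/f*1e3,2))
E
```

```text
[0.55965524 0.24078386 0.14984241]
scene vial seen col 234.0 width 7.0 pred [233.4 135.6] mm off right 1.21
scene cup seen col 235.0 width 19.0 pred [234.9 159.8] mm off right 0.21
side vial seen col 374.0 width 10.0 pred [373.7 146.4] mm off right 0.64
side cup seen col 372.5 width 19.0 pred [372.2 168.8] mm off right 0.61
```

Camera columns agree with cup axis (.560,.243) and vial on the TCP axis within about 1 mm. Contact is expected near a reading of 87 mm. I go down to 95 and then slowly.

```bash
python3 -m inch '[[0,0.2,0.5,0,0,0,0],[0,0,1,0,0,0,0],[0,0,1,0,0,0,0],[0,0,0.8,0,0,0,0],[0,0,0,0,0,0,0],[0,0,0,0,0,0,0]]'; python3 st.py .56 .243 .095
```

```text
t: 15.4
position: [0.5599, 0.2441, 0.1166]
tool_rot: [-0.0, 0.092, 0.996, -0.0]
wrist_force: [0.5, -0.2, -0.7]
finger_gap: 0.0223
t 15.4 p [0.5599 0.2441 0.1166] xyaw 169.46 z [-0.001 -0.    -1.   ] F [ 0.48 -0.18 -0.69] gap 0.022299599593645088
tool shift cm [-0.03 -0.1   2.16]
```

```bash
python3 -m inch '[[0,-0.08,0.5,0,0,0,0],[0,0,0.6,0,0,0,0],[0,0,0.6,0,0,0,0],[0,0,0.3,0,0,0,0],[0,0,0,0,0,0,0],[0,0,0,0,0,0,0]]'; python3 -m inch '[[0,0,0.2,0,0,0,0],[0,0,0.1,0,0,0,0],[0,0,0,0,0,0,0],[0,0,0,0,0,0,0]]';  python3 -m inch '[[0,0,0.1,0,0,0,0],[0,0,0.1,0,0,0,0],[0,0,0,0,0,0,0],[0,0,0,0,0,0,0]]'; python3 st.py
```

```text
t: 16.0
position: [0.56, 0.2434, 0.097]
tool_rot: [-0.0, 0.092, 0.996, 0.0]
wrist_force: [1.0, -0.4, 0.8]
finger_gap: 0.0221
t: 16.4
position: [0.5599, 0.2434, 0.094]
tool_rot: [0.0, 0.092, 0.996, 0.0]
wrist_force: [0.1, 0.2, -0.7]
finger_gap: 0.0221
t: 16.8
position: [0.5599, 0.2434, 0.092]
tool_rot: [-0.0, 0.092, 0.996, 0.0]
wrist_force: [0.4, -0.6, 0.3]
finger_gap: 0.0218
t 16.8 p [0.5599 0.2434 0.092 ] xyaw 169.46 z [-0.  0. -1.] F [ 0.37 -0.59  0.3 ] gap 0.021813028936765195
```

```bash
for i in 1 2 3 4; do python3 -m inch '[[0,0,0.1,0,0,0,0],[0,0,0.1,0,0,0,0],[0,0,0,0,0,0,0]]' | sed -n '1,2p;4p'; done
```

```text
t: 17.1
position: [0.5598, 0.2433, 0.0898]
wrist_force: [0.6, -0.7, -0.7]
t: 17.4
position: [0.5598, 0.2433, 0.0878]
wrist_force: [-0.8, -0.1, -0.4]
t: 17.7
position: [0.56, 0.2434, 0.0862]
wrist_force: [-0.2, 0.1, 2.0]
t: 18.0
position: [0.56, 0.2434, 0.0841]
wrist_force: [-1.0, 0.7, 3.1]
```

Contact at about 87 mm as expected. I go on toward 5 mm of travel (about 5.6 N), averaging the noisy force.

```bash
python3 -m inch '[[0,0,0.1,0,0,0,0],[0,0,0.1,0,0,0,0],[0,0,0,0,0,0,0],[0,0,0,0,0,0,0]]'|sed -n '1,2p;4,5p'; cat > f.py <<'E'
from h import *
F=[];Z=[]
for i in range(8):
    env.read_camera('side'); o=env.get_obs(); F.append(o['wrist_force']); Z.append(o['position'])
print(o['t'],'F',np.mean(F,0).round(2),'+-',np.std(F,0).round(2)[2],'p',np.mean(Z,0).round(4))
c=cam('wrist');P=cloud(c);z=P[...,2];d=np.hypot(P[...,0]-.56,P[...,1]-.243)
m=(c['range_z']>0)&(d>.0185)&(d<.026)&(z>.095)&(z<.125)&(c['pixels'].max(-1)<80); print('rim z',m.sum(),np.percentile(z[m],[50,80,95]).round(4))
E
python3 f.py
```

```text
t: 18.4
position: [0.5601, 0.2434, 0.0822]
wrist_force: [-0.9, -0.4, 5.1]
finger_gap: 0.0223
18.8 F [-0.79 -1.02  4.49] +- 0.62 p [0.5601 0.2434 0.0821]
rim z 1688 [0.1084 0.109  0.1095]
```

Travel estimates: force 3.4 mm, pose 4.7 mm, rim height 5 mm. I add 0.7 mm to centre it, then hold and look.

```bash
python3 -m inch '[[0,0,0.07,0,0,0,0],[0,0,0,0,0,0,0],[0,0,0,0,0,0,0],[0,0,0,0,0,0,0],[0,0,0,0,0,0,0],[0,0,0,0,0,0,0],[0,0,0,0,0,0,0],[0,0,0,0,0,0,0]]'; python3 f.py; python3 - <<'E'
from h import *
im=[]
for n in('scene','side'):
    c=cam(n); f=240/np.tan(np.radians(float(c['vertical_fov']))/2); q=np.linalg.inv(c['T'])@np.r_[.5595,.2425,.12,1]; u,v=(q[:2]/q[2]*f+[c['cx'],c['cy']]).astype(int)
    im.append(cv2.resize(c['pixels'][v-40:v+40,u-40:u+40],(400,400),interpolation=2))
    P=cloud(c);z=P[...,2];d=np.hypot(P[...,0]-.56,P[...,1]-.243);dk=c['pixels'].max(-1)<70
    m=(c['range_z']>0)&(d<.03)&(d>.015)&(z>.095)&(z<.125)&dk;print(n,'rim',np.percentile(z[m],[80,95]))
cv2.imwrite('pics/p7.png',np.hstack(im)[...,::-1])
E
```

```text
t: 19.65
position: [0.56, 0.2434, 0.0814]
tool_rot: [0.0, 0.092, 0.996, 0.0]
wrist_force: [-1.0, -1.8, 4.7]
finger_gap: 0.0224
20.05 F [-0.61 -0.68  5.27] +- 0.41 p [0.5601 0.2434 0.0814]
rim z 1690 [0.1078 0.1084 0.1089]
scene rim [0.10788009 0.10967313]
side rim [0.10692715 0.10799938]
```

View pics/p7.png

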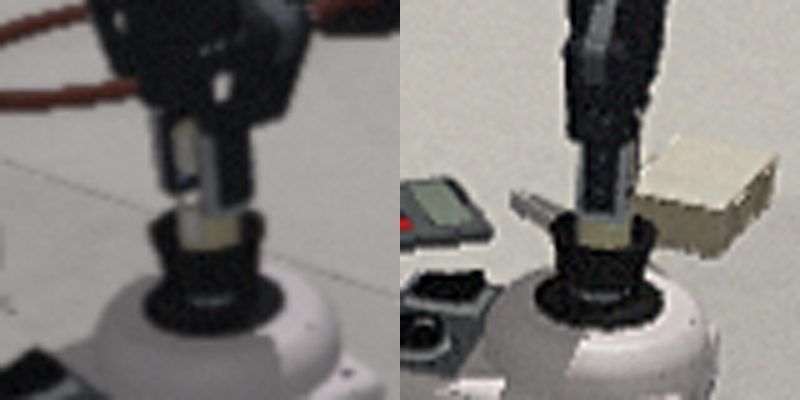

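The vial stands upright in the cup with the fingertips above the rim, and the cup is sunk 4.5–5.5 mm by force, rim and pose. I hold for 3.8 s, re-check and hand in.

```bash
for i in 1 2; do python3 -m inch '[[0,0,0,0,0,0,0],[0,0,0,0,0,0,0],[0,0,0,0,0,0,0],[0,0,0,0,0,0,0],[0,0,0,0,0,0,0],[0,0,0,0,0,0,0],[0,0,0,0,0,0,0],[0,0,0,0,0,0,0],[0,0,0,0,0,0,0],[0,0,0,0,0,0,0],[0,0,0,0,0,0,0],[0,0,0,0,0,0,0],[0,0,0,0,0,0,0],[0,0,0,0,0,0,0],[0,0,0,0,0,0,0],[0,0,0,0,0,0,0],[0,0,0,0,0,0,0],[0,0,0,0,0,0,0],[0,0,0,0,0,0,0]]'|sed -n '1,2p;4,5p'; done; python3 f.py; python3 - <<'E'
from h import *
c0=dict(np.load('/tmp/side.npz'));a=cam('side');P=cloud(a);z=P[...,2]
w=a['pixels'].min(-1)>150
for k in(0,-.06):
    x,y=.4537-.0109*(0 if k==0 else 1),-.1406+k*.983
    m=(np.hypot(P[...,0]-x,P[...,1]-y)<.02)&(z>.038)&(z<.055); print('short',P[m].mean(0).round(3),m.sum())
print(env.finish_job())
E
```

```text
t: 22.1
position: [0.56, 0.2434, 0.0814]
wrist_force: [-0.9, 0.1, 6.2]
finger_gap: 0.022
t: 24.0
position: [0.56, 0.2434, 0.0814]
wrist_force: [-0.1, -0.3, 5.0]
finger_gap: 0.0222
24.4 F [-0.66 -0.39  5.35] +- 0.52 p [0.5601 0.2434 0.0814]
rim z 1680 [0.1078 0.1084 0.1089]
short [ 0.454 -0.144  0.045] 140
short [ 0.443 -0.203  0.045] 157
the job is handed in; nothing more can be done
None
```

I switched the mixer on, stood the tall vial in the cup and pressed it, then handed the job in at about 24 s, still gripped and pressed. No verdict was reported.

**Last checks:**
- **Rocker:** it reads as on, with the front half at 56–57 mm and the back half near 60 mm. I measured this right after pressing and did not re-measure it before handing in.
- **Press:** the force averaged 5.3 N and the rim dropped about 5.3 mm, which puts the cup 4.5 to 5.5 mm down. The TCP held still at the commanded pose for more than 4 s.
- **Vial and fingers:** in the last view the vial is upright in the cup, with the fingertips above the rim.
- **Short vials:** both still stand in their wells, measured at the places expected from the block.

**What disagreed:**
- **TCP height:** the reported height was about 38 mm below the real fingertips in all three cameras. The missing contact on the way down confirmed this, so I worked from the camera heights and the force.
- **Grip width:** the gap read 22 mm, not the 24 mm of the glass, so the pads may be holding partly on the cap. The pose, force and gap readings stayed steady under the press, with no sign of slipping.

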